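# Close the thrown-back articulator and lower its incisal pin

## Task

The upper arm of the dental articulator has been left thrown back. Only pushing, lifting nothing, swing the arm over and down with the fingers, gently and without a slam, until it is fully closed, leaving the long pin at its front raised as it is; only then press that pin down by its head until its foot stands on the small round table below it, and take the hand away. Do not shove or tip the articulator, and leave the two loose jaw casts and the denture near it alone.

Things in the scene. Friction and masses are not known exactly. Their poses are not given: they have to be found in the camera images.
- articulator: Dental articulator, loose on the bench, about 1.6 kg: grey and blue frame 170 long (x), 128 wide (y), with a lower cast under the swinging upper arm. Origin: centre of its underside. Own axes: x from its front (pin and round table at x=-67) to its rear (two posts, 126 high, at x=71, y=+-52), y to its left seen from the front looking rearward, z up. 198 high when closed, 290 with the arm open.
- articulator_upper_arm (a joint): Hinge of the upper arm with the upper cast, rad: 0 = fully closed (level, end stop); grows as the arm swings up and back, 1.57 = arm straight up, 1.83 = rear end stop. The hinge is stiff: 0.35 N m of drag, the arm stays wherever it is left. Its axis is the articulator's y axis through hinge.
- articulator_incisal_pin (a joint): Slide of the long pin in the front end of the upper arm, m: 0 = pin fully down, so that (with the arm closed) its foot stands on the round table; positive = raised by that much along the arm's own z. About 4 N of drag holds it where it is left; it may rise 0.020.
- hinge (a point): Point on the upper arm's hinge axis, midway between the posts: 71 mm behind and 137 mm above the articulator's origin.
- bar_face (a point): Point on the outer (upper when closed) face of the upper arm's front bar, 108 mm from the hinge toward the pin and 20 mm out from the hinge; moves with the arm, axes as the articulator's when closed. The bar is 14 thick, 30 wide here. Toward the hinge, from 23 mm on, stands an 18 wide nut 14 high on this face; toward the front, at 30 mm, the pin sticks out of it; a clamp screw juts from the bar's left side there, hardly higher than the face.
- pin_head (a point): Centre of the top of the pin's blue head, 13 across, 8 high; the pin is 7 thick. It stands 138 mm from the hinge along the arm and 60 mm out from the hinge (the bar's face: 20 mm), plus the pin's joint value; so with the arm thrown back the pin's head sticks out rearward, behind the bar. Moves with the pin; its z axis is the pin's.
- cast_white: Loose white and cream plaster jaw cast, 66 x 70 x 47, standing right of the articulator's rear. Origin: centre of its underside. To be left alone.
- cast_yellow: Loose ochre and cream plaster jaw cast, 64 x 70 x 55, standing left of the articulator. Origin: centre of its underside. To be left alone.
- denture: Loose pink denture, 50 x 62 x 19, lying to the right. Origin: centre of its underside. To be left alone.

How it is judged (in metres and radians):
On the way, in this order (a step that is already met when the one before it is completed fails the run):
1. the upper arm is fully closed, with the pin still raised (value of joint articulator_upper_arm below 0.03 rad and value of joint articulator_incisal_pin above 0.005 m), for 0.2 s.
2. the pin is pressed down on its table, the arm still closed (value of joint articulator_incisal_pin below 0.002 m and value of joint articulator_upper_arm below 0.03 rad), for 0.2 s.
At the end, for the whole second after the job is handed in: The upper arm is closed to within 0.03 rad, the pin is down to within 2 mm, the articulator stands flat and at rest within 30 mm of where it stood, and the two casts and the denture are within 15 mm of where they were (all of step 2 and angle between articulator's own z axis and vertical below 0.03 rad and height (world z) of articulator below 0.005 m and distance of articulator from where it was at the start of the episode below 0.03 m and linear speed of articulator below 0.01 m/s and distance of each of cast_white, cast_yellow, denture from where it was at the start of the episode below 0.015 m); the robot touches nothing.
It fails at once if the arm is slammed shut (over 1.5 rad/s in its last 0.15 rad) (value of joint articulator_upper_arm below 0.15 rad and velocity of joint articulator_upper_arm below -1.5 rad/s).
It fails at once if the articulator is shoved more than 30 mm, tipped by more than 0.12 rad or lifted by 15 mm (distance of articulator from where it was at the start of the episode above 0.03 m or angle between articulator's own z axis and vertical above 0.12 rad or height (world z) of articulator above 0.015 m).
It fails at once if the pin is pulled up further than it stood (above 17 mm) (value of joint articulator_incisal_pin above 0.017 m).
It fails at once if the hand presses on the articulator with more than 60 N (contact force between the fingers and articulator above 60 N).
It fails at once if a loose cast or the denture is moved more than 15 mm (distance of any of cast_white, cast_yellow, denture from where it was at the start of the episode above 0.015 m).
It also fails if it takes over 45 s, if anything falls off the work surface, if the arm or the gripper's body presses on something with over 40 N, if the wrist force passes 120 N, or if a joint passes its speed limit or range.

## Robot

A 6-joint arm with a two-finger parallel gripper is mounted at the origin on a cart in front of the work surface, level with it; the furniture and walls round the work are solid. World frame = base frame: x ahead of the robot, y to its left, z up, the work surface at z = 0. Lengths are in m, angles in degrees, forces in N, time in s.
With the tool pointing down it reaches from about 0.375 to 0.9 m from the base axis. Payload 3.1 kg.
Tool frame: the origin (TCP) lies on the centre line of the jaws, within the pads' length; the fingertips stand 11 mm ahead of it and the grasp point (between the pads) lies 8 mm behind it; z points along the fingers, y is the line along which they close (so a half turn about z gives the same grasp; the last joint's range is limited). The gripper opens to 87 mm and grips with 3 to 60 N. Pads are 19 mm wide; open, the fingers measure 117 mm over their backs; the gripper's body (75 mm by 190 mm) begins 51 mm behind the grasp point.
Start: joints at [-83.566, 30.224, 82.088, -0, 67.689, -10.227], TCP at [0.179, -0.599, 0.234] pointing down, gripper open.
Joint ranges: [-176.69, 176.69], [-43.24, 126.21], [12.49, 139.97], [-82, 262], [0, 151.66], [-163.58, 163.58]. Speed limits (degrees/s): [159.86, 159.86, 180, 180, 180, 180].

## Interface

Orientations are given as a 3x3 rotation matrix whose columns are the frame's x, y, z axes.
In Python, from rig import * gives the robot as it stands.
- The arm moves only by the shell command python3 -m inch 'ROWS'. ROWS is JSON, a list of rows, each an object of numbers: "gripper": the opening in per cent of the stroke, from 0 (shut) to 100 (fully open); "dx", "dy", "dz": the shift along the tool's x, y, z in mm; "turn": the turn about the tool's z in rad. A call has 1 to 12 rows; each row is the pose to reach, as a shift and turn from the pose commanded when the call began, along the tool's axes at that moment; what a row does not reach only later rows make up. A row lasts 1/10 s, in which the tool goes at most 50 mm and 8.59 degrees, less where a joint would pass 70% of its speed; a pose out of reach is approached as far as the arm can. A call with a gripper value outside its range is refused whole. The fingers move at their own pace and stop on an object; the grip force is fixed at half the most. Time passes only in rows, so rows that repeat a pose let the fingers close. It gives the time, the measured TCP pose, the force and the opening at its end, in the units of the state.
- read_state(): the state, without advancing time (a new reading comes with each control period).
- capture(name): name is "side" or "top" or "wrist"; returns the picture (384x512x3 uint8, red, green, blue); there is no depth.
- get_calibration(name): a dict with "camera_matrix" (3x3 intrinsics, pixels), "world_to_cam" (4x4, takes a point from world to camera coordinates); the wrist camera has in their place "T_tool_cam" (4x4, takes a point from camera to tool coordinates, whose origin is the TCP and whose axes are the flange's). Camera axes: x right, y down, z forward; pixel columns grow to the right and rows downward; lengths in m; the calibration is good to about 2 mm. The wrist camera is an equidistant fisheye: a pixel r from the principal point sees the ray r / f radians off the axis. A picture is of the moment at which its call begins: read the wrist's pose just before it. get_calibration takes no time and is no camera call.
- hand_in(): hands the job in, once; it reports no verdict.
Trained networks look in the newest picture that a camera, given by its name, has taken for a name from the list of things; names that differ only in an ending like _2 or _b are one class to them, and where a whole thing is asked for, a point or a joint stands for the part that bears it (a point fixed in the world has none). Each returns a list of dicts, best first, with "score" (0 to 1); they miss things now and then, are a little off and sometimes report something else, mostly with a low value. They report only what shows in the picture. A call takes as long as a camera call.
- recognise(camera, query): "extent" ([centre column, centre row, width, height] in pixels, round what is visible of it).
The state is a dict: "time_s": time; "joint_positions": joint angles; "qvel": joint speeds; "tau": joint torques, N m; "position": TCP position; "tcp_rot": TCP orientation; "force": force on the tool from outside, world axes, zero at the start; "moment": the same for the moment, N m; "opening": opening from 0.0 (shut) to 1.0 (fully open).
Only numpy, scipy, OpenCV 4.12 (cv2) and the standard library are available. Lean on these libraries where they do the work, as an engineer would, in place of code of your own. Each camera call takes 0.05 s, during which the arm holds its last target. There are 200 camera calls.

## Working session

There is one attempt and no reset: what is moved stays moved. The work goes in short steps, Python scripts to look and compute and a shell command to move; the robot and the scene stay as the last step left them, time stands still between calls to the robot, and variables do not carry over. Pictures are saved under pics/ and viewed, on a budget of 10 in all, crops included, one or two more only if the job needs it, and the job is handed in when it is done.

```bash
mkdir -p pics; python3 - <<'E'
from rig import *
import cv2, numpy as np
s=read_state(); print(s['time_s'],s['position'],np.round(s['tcp_rot'],3).tolist(),s['force'],s['opening'])
ims=[]
for c in ['side','top']:
    im=capture(c); ims.append(im)
    k=get_calibration(c); print(c,np.round(k['camera_matrix'],1).tolist(),np.round(k['world_to_cam'],4).tolist())
    for q in ['articulator','articulator_upper_arm','pin_head','cast_white','cast_yellow','denture']:
        print(q,[(round(d['score'],2),np.round(d['extent']).tolist()) for d in recognise(c,q)[:2]])
for c,im in zip(['side','top'],ims): cv2.imwrite(f'pics/{c}0.png',cv2.resize(im[:,:,::-1],(800,600)))
print(get_calibration('wrist'))
E
```

```text
0.0 [ 0.17912992 -0.59805187  0.23258638] [[0.958, 0.287, -0.0], [0.287, -0.958, 0.002], [0.0, -0.002, -1.0]] [-0.47552899 -0.76813751 -0.53546588] 1.004503493494455
side [[405.6, 0.0, 256.3], [0.0, 405.6, 193.8], [0.0, 0.0, 1.0]] [[-0.7985, -0.6018, 0.018, 0.4288], [-0.2858, 0.3526, -0.8911, 0.32], [0.5299, -0.7166, -0.4535, 0.8127], [0.0, 0.0, 0.0, 1.0]]
articulator [(0.46, [254.0, 178.0, 44.0, 58.0])]
articulator_upper_arm [(0.98, [263.0, 179.0, 63.0, 60.0])]
pin_head [(0.42, [266.0, 157.0, 68.0, 19.0])]
cast_white [(0.43, [248.0, 213.0, 19.0, 20.0]), (0.16, [266.0, 270.0, 27.0, 32.0])]
cast_yellow [(0.92, [268.0, 270.0, 26.0, 32.0])]
denture []
top [[391.8, 0.0, 256.5], [0.0, 391.8, 189.3], [0.0, 0.0, 1.0]] [[-0.0239, -0.9997, 0.0059, -0.0956], [-0.985, 0.0225, -0.1711, 0.5838], [0.1709, -0.0099, -0.9852, 0.8924], [0.0, 0.0, 0.0, 1.0]]
articulator [(0.59, [228.0, 195.0, 75.0, 97.0]), (0.59, [223.0, 186.0, 60.0, 71.0])]
articulator_upper_arm [(0.79, [221.0, 184.0, 56.0, 70.0])]
pin_head [(0.72, [223.0, 185.0, 55.0, 71.0]), (0.67, [188.0, 240.0, 30.0, 30.0])]
cast_white [(0.97, [264.0, 156.0, 30.0, 32.0])]
cast_yellow [(0.89, [188.0, 240.0, 30.0, 28.0]), (0.59, [222.0, 185.0, 56.0, 73.0])]
denture [(0.53, [339.0, 147.0, 21.0, 19.0])]
{'camera_matrix': array([[297.31863964,   0.        , 256.87507945],
       [  0.        , 297.31863964, 191.19325652],
       [  0.        ,   0.        ,   1.        ]]), 'T_tool_cam': array([[ 1.49409555e-04, -9.61647858e-01, -2.74287031e-01,
         7.47076063e-02],
       [ 9.99999989e-01,  1.38003497e-04,  6.08806992e-05,
         1.05738698e-03],
       [-2.06932245e-05, -2.74287037e-01,  9.61647867e-01,
        -1.52496849e-01],
       [ 0.00000000e+00,  0.00000000e+00,  0.00000000e+00,
         1.00000000e+00]])}
```

```bash
python3 - <<'E'
from rig import *
import cv2, numpy as np
a=cv2.imread('pics/side0.png'); 
s=capture('side')[110:310,160:360,::-1]; t=capture('top')[110:290,150:370,::-1]
cv2.imwrite('pics/s1.png',cv2.resize(s,(600,600),interpolation=cv2.INTER_CUBIC))
cv2.imwrite('pics/t1.png',cv2.resize(t,(733,600),interpolation=cv2.INTER_CUBIC))
E
```

```text
(no output)
```

View pics/s1.png

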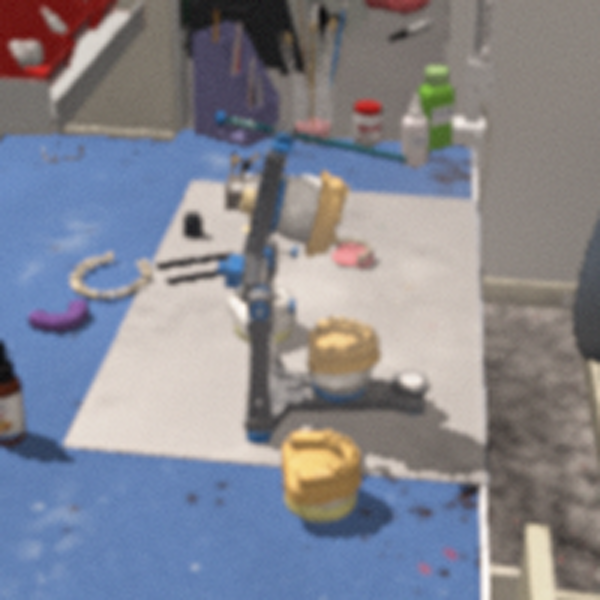

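View pics/t1.png

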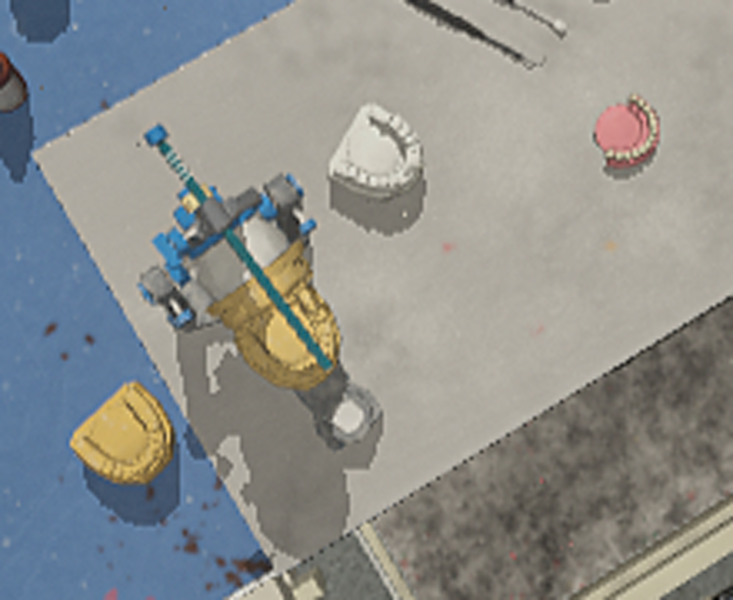

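```bash
cat > h.py <<'E'
from rig import *
import numpy as np
from scipy.optimize import least_squares
K={c:get_calibration(c) for c in('side','top')}
def proj(c,P):
    k=K[c]; p=k['world_to_cam']@np.r_[P,1]; u=k['camera_matrix']@(p[:3]/p[2]); return u[:2]
def arm(th,dx,dz,dy=0): # articulator frame
    return np.array([.071+dx*np.cos(th)+dz*np.sin(th),dy,.137-dx*np.sin(th)+dz*np.cos(th)])
def world(x,y,yaw,P):
    c,s=np.cos(yaw),np.sin(yaw); return np.array([x+c*P[0]-s*P[1],y+s*P[0]+c*P[1],P[2]])
E
python3 - <<'E'
from h import *
T=lambda u,v:(150+u/3.332,110+v/3.333)
S=lambda u,v:(160+u/3,110+v/3)
def pts(p):
    x,y,yaw,th,q,zt,L=p
    return [('top',[-.067,0,zt],T(352,415)),('top',[.071,.052,.126],T(157,283)),('top',[.071,-.052,.126],T(285,190)),
    ('top',arm(th,-.138,.06+q),T(155,133)),('top',arm(th,-.138,.06+q-L),T(328,367)),
    ('side',arm(th,-.138,.06+q),S(218,118)),('side',arm(th,-.138,.06+q-L),S(420,160)),('side',[-.067,0,zt],S(410,380))]
def f(p):
    return np.concatenate([proj(c,world(*p[:3],np.array(P)))-o for c,P,o in pts(p)]+[[0*(p[4]-.012)]])
r=least_squares(f,[.55,.05,.6,1.8,.012,.03,.16],loss='soft_l1')
print(np.round(r.x,4)); print(np.round(f(r.x)[:-1].reshape(-1,2),1))
J=r.jac; print('sd',np.round(np.sqrt(np.diag(np.linalg.pinv(J.T@J))),4))
p=r.x
for n,P in dict(org=[0,0,0],hinge=[.071,0,.137],bar=arm(p[3],-.108,.02),head=arm(p[3],-.138,.06+p[4])).items(): print(n,np.round(world(*p[:3],np.array(P)),4))
for c in K: W=K[c]['world_to_cam']; print(c,'cam at',np.round(-W[:3,:3].T@W[:3,3],3))
E
```

```text
[ 0.5299 -0.0619  0.6241  1.3672  0.0052  0.0334  0.1623]
[[-1.5 -0.6]
 [ 0.4  0.7]
 [-0.1  0.8]
 [ 0.3 -0.3]
 [ 0.8  0.5]
 [ 0.   0.1]
 [-4.2 -0.1]
 [-0.4  0. ]]
sd [0.0014 0.0014 0.0159 0.0245 0.004  0.0036 0.0028]
org [ 0.5299 -0.0619  0.    ]
hinge [ 0.5875 -0.0204  0.137 ]
bar [ 0.5857 -0.0218  0.2468]
head [6.167e-01 6.000e-04 2.853e-01]
side cam at [0.003 0.728 0.646]
top cam at [ 0.42 -0.1   0.98]
```

```bash
python3 -m inch '[{"dz":-50,"gripper":100},{"dz":-100},{"dx":30,"dy":-20,"dz":-138},{"dx":575,"dy":-442,"dz":-138,"turn":-0.33},{"dx":575,"dy":-442,"dz":-138,"turn":-0.33},{"dx":575,"dy":-442,"dz":-138,"turn":-0.33},{"dx":575,"dy":-442,"dz":-138,"turn":-0.33},{"dx":575,"dy":-442,"dz":-138,"turn":-0.33},{"dx":575,"dy":-442,"dz":-138,"turn":-0.33},{"dx":575,"dy":-442,"dz":-138,"turn":-0.33},{"dx":575,"dy":-442,"dz":-138,"turn":-0.33},{"dx":575,"dy":-442,"dz":-138,"turn":-0.33}]'
```

```text
invalid input
```

```bash
python3 -m inch '[{"gripper":100,"dx":0,"dy":0,"dz":-50,"turn":0},{"gripper":100,"dx":0,"dy":0,"dz":-100,"turn":0},{"gripper":100,"dx":30,"dy":-20,"dz":-138,"turn":0},{"gripper":100,"dx":575,"dy":-442,"dz":-138,"turn":-0.33},{"gripper":100,"dx":575,"dy":-442,"dz":-138,"turn":-0.33},{"gripper":100,"dx":575,"dy":-442,"dz":-138,"turn":-0.33},{"gripper":100,"dx":575,"dy":-442,"dz":-138,"turn":-0.33},{"gripper":100,"dx":575,"dy":-442,"dz":-138,"turn":-0.33},{"gripper":100,"dx":575,"dy":-442,"dz":-138,"turn":-0.33},{"gripper":100,"dx":575,"dy":-442,"dz":-138,"turn":-0.33},{"gripper":100,"dx":575,"dy":-442,"dz":-138,"turn":-0.33},{"gripper":100,"dx":575,"dy":-442,"dz":-138,"turn":-0.33}]'
```

```text
time_s: 2.0
position: [0.4639, -0.2045, 0.3713]
tcp_rot: [[0.814, 0.582, 0.001], [0.582, -0.814, -0.001], [0.0, 0.001, -1.0]]
force: [0.9, 0.2, 0.4]
opening: 0.999
```

```bash
python3 -m inch '[{"gripper":100,"dx":225,"dy":-78,"dz":0,"turn":0},{"gripper":100,"dx":225,"dy":-78,"dz":0,"turn":0},{"gripper":100,"dx":225,"dy":-78,"dz":0,"turn":0},{"gripper":100,"dx":225,"dy":-78,"dz":0,"turn":0},{"gripper":100,"dx":225,"dy":-78,"dz":0,"turn":0},{"gripper":100,"dx":225,"dy":-78,"dz":0,"turn":0},{"gripper":100,"dx":225,"dy":-78,"dz":0,"turn":0}]'
python3 - <<'E'
from h import *
import cv2
s=read_state(); print(s['position'],s['joint_positions'])
im=capture('wrist'); np.save('w1.npy',im); np.savez('w1s.npz',p=s['position'],R=s['tcp_rot'])
cv2.imwrite('pics/w1.png',cv2.resize(im[:,:,::-1],(800,600),interpolation=cv2.INTER_CUBIC))
E
```

```text
time_s: 2.7
position: [0.6007, -0.0113, 0.3705]
tcp_rot: [[0.812, 0.583, -0.001], [0.583, -0.812, -0.0], [-0.001, -0.0, -1.0]]
force: [-0.6, -0.5, 0.3]
opening: 1.004
[ 0.60067125 -0.01130265  0.37053956] [-1.17053191e+01  2.13537284e+01  7.50129883e+01 -4.00333453e-02
  8.36846665e+01  4.26130642e+01]
```

View pics/w1.png

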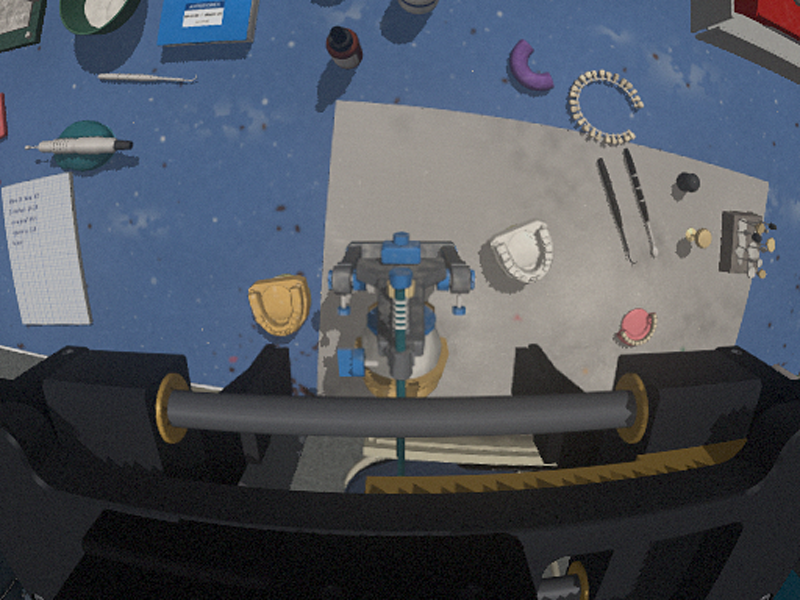

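```bash
cat >> h.py <<'E'
KW=get_calibration('wrist')
def projw(P,p,R):
    t=R.T@(np.asarray(P)-p); T=KW['T_tool_cam']; c=T[:3,:3].T@(t-T[:3,3])
    r=np.hypot(c[0],c[1]); a=np.arctan2(r,c[2]); k=KW['camera_matrix']
    return k[[0,1],[2,2]]+k[0,0]*a*c[:2]/r
E
python3 - <<'E'
from h import *
z=np.load('w1s.npz'); 
T=lambda u,v:(150+u/3.332,110+v/3.333)
S=lambda u,v:(160+u/3,110+v/3)
W=lambda u,v:(u*.64,v*.64)
def pts(p):
    x,y,yaw,th,q,zt=p; L=.197-zt
    return [('top',[-.067,0,zt],T(352,415)),('top',[.071,.052,.126],T(157,283)),('top',[.071,-.052,.126],T(285,190)),
    ('top',arm(th,-.138,.06+q),T(155,133)),('top',arm(th,-.138,.06+q-L),T(328,367)),
    ('side',arm(th,-.138,.06+q),S(218,118)),('side',[-.067,0,zt],S(410,380)),('side',arm(th,-.138,.06+q-L),S(413,160)),
    ('wrist',arm(th,-.138,.06+q),W(401,278)),('wrist',[.071,.052,.126],W(344,277)),('wrist',[.071,-.052,.126],W(460,277))]
def pr(c,P): return projw(P,z['p'],z['R']) if c=='wrist' else proj(c,P)
def f(p):
    return np.concatenate([pr(c,world(*p[:3],np.array(P)))-o for c,P,o in pts(p)]+[[(p[4]-.012)/.003]])
r=least_squares(f,[.55,-.05,.6,1.5,.012,.03],loss='soft_l1')
print(np.round(r.x,4)); print(np.round(f(r.x)[:-1].reshape(-1,2),1))
J=r.jac; print('sd',np.round(np.sqrt(np.diag(np.linalg.pinv(J.T@J))),4))
p=r.x
for n,P in dict(hinge=[.071,0,.137],bar=arm(p[3],-.108,.02),head=arm(p[3],-.138,.06+p[4]),nut=arm(p[3],-.076,.034),screw=arm(p[3],-.138,.015,.03)).items():
    w=world(*p[:3],np.array(P)); print(n,np.round(w,4),np.round(projw(w,z['p'],z['R'])/.64))
E
```

```text
[ 0.5286 -0.064   0.6248  1.3404  0.0105  0.0345]
[[-0.6 -0.1]
 [ 1.4  1.3]
 [ 0.8  1.4]
 [ 0.9 -0.3]
 [ 1.4  0.4]
 [ 0.5 -0.8]
 [ 0.5 -0.5]
 [-1.8  0.6]
 [-0.1 -0.5]
 [-1.2 -0.6]
 [ 0.1 -0.7]]
sd [0.001  0.0011 0.0116 0.0177 0.0028 0.0023]
hinge [ 0.5862 -0.0225  0.137 ] [401. 279.]
bar [ 0.5819 -0.0255  0.2467] [401. 328.]
head [ 0.6162 -0.0008  0.2874] [401. 277.]
nut [ 0.5989 -0.0133  0.2188] [401. 284.]
screw [ 0.5549 -0.0081  0.2748] [350. 362.]
```

```bash
python3 -m inch '[{"gripper":23,"dx":-1,"dy":0,"dz":0,"turn":0},{"gripper":23,"dx":-1,"dy":0,"dz":0,"turn":0},{"gripper":23,"dx":-1,"dy":0,"dz":0,"turn":0},{"gripper":23,"dx":-1,"dy":0,"dz":0,"turn":0},{"gripper":23,"dx":-1,"dy":0,"dz":30,"turn":0},{"gripper":23,"dx":-1,"dy":0,"dz":60,"turn":0},{"gripper":23,"dx":-1,"dy":0,"dz":80,"turn":0},{"gripper":23,"dx":-1,"dy":0,"dz":95,"turn":0},{"gripper":23,"dx":-1,"dy":0,"dz":108,"turn":0},{"gripper":23,"dx":-1,"dy":0,"dz":108,"turn":0}]'
python3 - <<'E'
from h import *
import cv2
s=read_state(); print(s['position'],s['force'],s['opening'])
im=capture('wrist')[180:340,140:380,::-1]; im2=capture('side')[110:270,160:400,::-1]
cv2.imwrite('pics/w2.png',cv2.resize(np.hstack([im,im2]),None,fx=1.66,fy=1.66,interpolation=cv2.INTER_CUBIC))
E
```

```text
time_s: 3.75
position: [0.5988, -0.0126, 0.2611]
tcp_rot: [[0.814, 0.581, -0.004], [0.581, -0.814, 0.001], [-0.003, -0.003, -1.0]]
force: [-0.4, 1.0, 0.9]
opening: 0.249
[ 0.59880111 -0.01259727  0.26107861] [-0.43402904  0.95522594  0.91875762] 0.24893088440371136
```

View pics/w2.png

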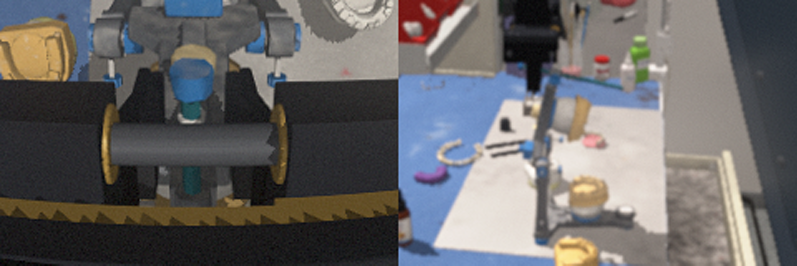

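```bash
python3 -c "
import numpy as np
for t in np.r_[1.34:-.03:-.06]:
  s=.112;print(round(t,2),round(1e3*(-s*np.cos(t)+.02*np.sin(t)+.0095)-16,1),round(261-1e3*(.148+s*np.sin(t)+.02*np.cos(t)),1))"
```

```text
1.34 -12.7 -0.6
1.28 -19.5 -0.0
1.22 -26.2 0.9
1.16 -32.9 2.3
1.1 -39.5 4.1
1.04 -45.9 6.3
0.98 -52.3 8.8
0.92 -58.4 11.8
0.86 -64.4 15.1
0.8 -70.2 18.7
0.74 -75.7 22.7
0.68 -81.0 27.0
0.62 -86.0 31.6
0.56 -90.8 36.6
0.5 -95.2 41.8
0.44 -99.3 47.2
0.38 -103.1 52.9
0.32 -106.5 58.8
0.26 -109.6 64.9
0.2 -112.3 71.1
0.14 -114.6 77.6
0.08 -116.5 84.1
0.02 -118.1 90.8
```

```bash
python3 -m inch '[{"gripper":23,"dx":-4,"dy":0,"dz":0,"turn":0},{"gripper":23,"dx":-8,"dy":0,"dz":0,"turn":0},{"gripper":23,"dx":-12,"dy":0,"dz":0,"turn":0},{"gripper":23,"dx":-16,"dy":0,"dz":0,"turn":0},{"gripper":23,"dx":-20,"dy":0,"dz":0,"turn":0},{"gripper":23,"dx":-26,"dy":0,"dz":1,"turn":0},{"gripper":23,"dx":-33,"dy":0,"dz":2,"turn":0},{"gripper":23,"dx":-39,"dy":0,"dz":4,"turn":0},{"gripper":23,"dx":-46,"dy":0,"dz":6,"turn":0},{"gripper":23,"dx":-52,"dy":0,"dz":9,"turn":0}]'
python3 - <<'E'
from h import *
import cv2
s=read_state(); print(s['position'],s['force'],s['moment'])
im=capture('side')[110:310,160:400,::-1]; im2=capture('top')[110:290,150:370,::-1]
np.save('top2.npy',im2)
im=cv2.resize(im,(480,400),interpolation=cv2.INTER_CUBIC);im2=cv2.resize(im2,(320,400))[:,:]
cv2.imwrite('pics/w3.png',np.hstack([im,im2]))
E
```

```text
time_s: 4.85
position: [0.557, -0.0433, 0.254]
tcp_rot: [[0.813, 0.582, -0.0], [0.582, -0.813, -0.0], [-0.0, 0.0, -1.0]]
force: [0.5, 1.1, 1.7]
opening: 0.229
[ 0.55700086 -0.04329072  0.253972  ] [0.52602338 1.06873315 1.71437505] [ 0.14149958 -0.1920268  -0.00149313]
```

View pics/w3.png

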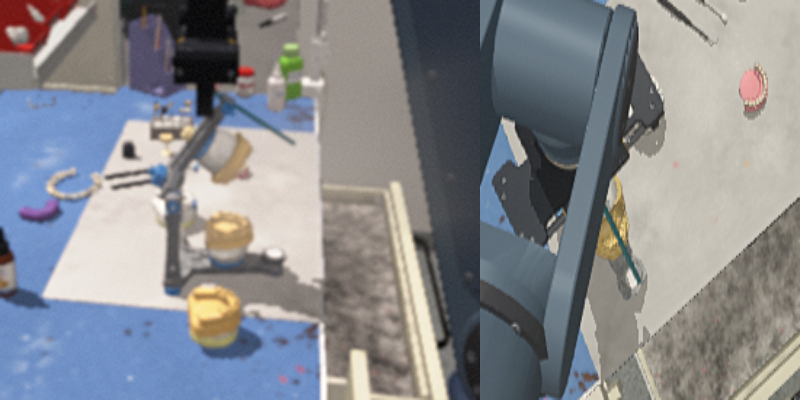

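```bash
python3 -m inch '[{"gripper":23,"dx":-6,"dy":0,"dz":3,"turn":0},{"gripper":23,"dx":-12,"dy":0,"dz":6,"turn":0},{"gripper":23,"dx":-18,"dy":0,"dz":10,"turn":0},{"gripper":23,"dx":-24,"dy":0,"dz":14,"turn":0},{"gripper":23,"dx":-29,"dy":0,"dz":18,"turn":0},{"gripper":23,"dx":-34,"dy":0,"dz":23,"turn":0},{"gripper":23,"dx":-39,"dy":0,"dz":28,"turn":0},{"gripper":23,"dx":-43,"dy":0,"dz":33,"turn":0},{"gripper":23,"dx":-47,"dy":0,"dz":38,"turn":0},{"gripper":23,"dx":-51,"dy":0,"dz":44,"turn":0},{"gripper":23,"dx":-54,"dy":0,"dz":50,"turn":0}]'
python3 - <<'E'
from h import *
import cv2
s=read_state(); print(s['position'],s['force'],s['moment'])
im=capture('side')[110:310,160:400,::-1]; im2=capture('wrist')[180:340,140:380,::-1]
im=cv2.resize(im,(480,400),interpolation=cv2.INTER_CUBIC);im2=cv2.resize(im2,(320,213))
cv2.imwrite('pics/w4.png',np.hstack([im,np.vstack([im2,np.zeros((187,320,3),np.uint8)])]))
E
```

```text
time_s: 6.05
position: [0.5131, -0.0744, 0.2033]
tcp_rot: [[0.813, 0.582, -0.001], [0.582, -0.813, -0.0], [-0.001, -0.001, -1.0]]
force: [-1.6, 1.3, 2.9]
opening: 0.228
[ 0.5130916  -0.07443021  0.2033323 ] [-1.58877142  1.31891541  2.91064857] [0.09433466 0.26436268 0.05629127]
```

View pics/w4.png

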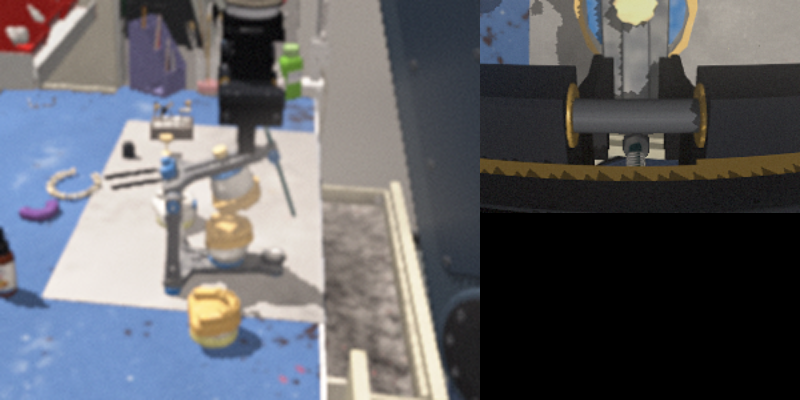

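```bash
python3 -m inch '[{"gripper":23,"dx":-3,"dy":0,"dz":5,"turn":0},{"gripper":23,"dx":-5,"dy":0,"dz":10,"turn":0},{"gripper":23,"dx":-7,"dy":0,"dz":15,"turn":0},{"gripper":23,"dx":-9,"dy":0,"dz":20,"turn":0},{"gripper":23,"dx":-10,"dy":0,"dz":24,"turn":0},{"gripper":23,"dx":-11,"dy":0,"dz":28,"turn":0},{"gripper":23,"dx":-12,"dy":0,"dz":31,"turn":0},{"gripper":23,"dx":-12,"dy":0,"dz":33,"turn":0},{"gripper":23,"dx":-12,"dy":0,"dz":34,"turn":0},{"gripper":23,"dx":-12,"dy":0,"dz":34,"turn":0}]'
```

```text
time_s: 7.15
position: [0.5038, -0.0813, 0.1698]
tcp_rot: [[0.813, 0.582, -0.001], [0.582, -0.813, -0.0], [-0.0, -0.0, -1.0]]
force: [-1.0, 0.3, 1.0]
opening: 0.234
```

```bash
python3 -m inch '[{"gripper":23,"dx":0,"dy":0,"dz":1,"turn":0},{"gripper":23,"dx":0,"dy":0,"dz":1,"turn":0}]'
```

```text
time_s: 7.35
position: [0.5038, -0.0812, 0.1689]
tcp_rot: [[0.813, 0.582, -0.0], [0.582, -0.813, -0.0], [-0.0, -0.0, -1.0]]
force: [-0.4, -0.3, 2.0]
opening: 0.229
```

Expected full closure is at z ≈ 0.168; creep on until the force rises.

```bash
python3 -m inch '[{"gripper":23,"dx":0,"dy":0,"dz":1,"turn":0},{"gripper":23,"dx":0,"dy":0,"dz":1,"turn":0}]'; python3 -m inch '[{"gripper":23,"dx":0,"dy":0,"dz":1,"turn":0},{"gripper":23,"dx":0,"dy":0,"dz":1,"turn":0}]'
```

```text
time_s: 7.55
position: [0.5038, -0.0813, 0.1681]
tcp_rot: [[0.813, 0.582, -0.0], [0.582, -0.813, -0.0], [-0.0, -0.0, -1.0]]
force: [-2.6, -0.6, 3.3]
opening: 0.23
time_s: 7.75
position: [0.5039, -0.0813, 0.1678]
tcp_rot: [[0.813, 0.582, 0.0], [0.582, -0.813, -0.0], [-0.0, 0.0, -1.0]]
force: [-3.6, -0.4, 8.7]
opening: 0.229
```

```bash
python3 -m inch '[{"gripper":23,"dx":0,"dy":0,"dz":1,"turn":0},{"gripper":23,"dx":0,"dy":0,"dz":1,"turn":0},{"gripper":23,"dx":0,"dy":0,"dz":1,"turn":0}]'
```

```text
time_s: 8.05
position: [0.5039, -0.0814, 0.1676]
tcp_rot: [[0.813, 0.582, 0.001], [0.582, -0.813, -0.001], [0.0, 0.001, -1.0]]
force: [-5.7, 0.3, 14.6]
opening: 0.234
```

```bash
python3 -m inch '[{"gripper":23,"dx":0,"dy":0,"dz":-5,"turn":0},{"gripper":23,"dx":0,"dy":0,"dz":-30,"turn":0},{"gripper":23,"dx":0,"dy":0,"dz":-70,"turn":0},{"gripper":0,"dx":0,"dy":0,"dz":-100,"turn":0},{"gripper":0,"dx":-8,"dy":0,"dz":-100,"turn":0},{"gripper":0,"dx":-8,"dy":0,"dz":-100,"turn":0},{"gripper":0,"dx":-8,"dy":0,"dz":-100,"turn":0}]'
python3 - <<'E'
from h import *
import cv2
s=read_state(); print(s['position'],s['force'],s['opening'])
im=capture('side')[130:270,200:340,::-1]; im2=capture('wrist')[100:340,140:380,::-1]
im=cv2.resize(im,(400,400),interpolation=cv2.INTER_CUBIC);im2=cv2.resize(im2,(400,400))
np.savez('w5s.npz',p=s['position'],R=s['tcp_rot'])
cv2.imwrite('pics/w5.png',np.hstack([im,im2]))
E
```

```text
time_s: 8.75
position: [0.4967, -0.0856, 0.2647]
tcp_rot: [[0.814, 0.581, -0.002], [0.581, -0.814, 0.001], [-0.001, -0.002, -1.0]]
force: [-0.3, 0.5, -0.3]
opening: 0.019
[ 0.49665461 -0.0855783   0.26471002] [-0.27143757  0.51388705 -0.27875152] 0.019374380504576214
```

View pics/w5.png

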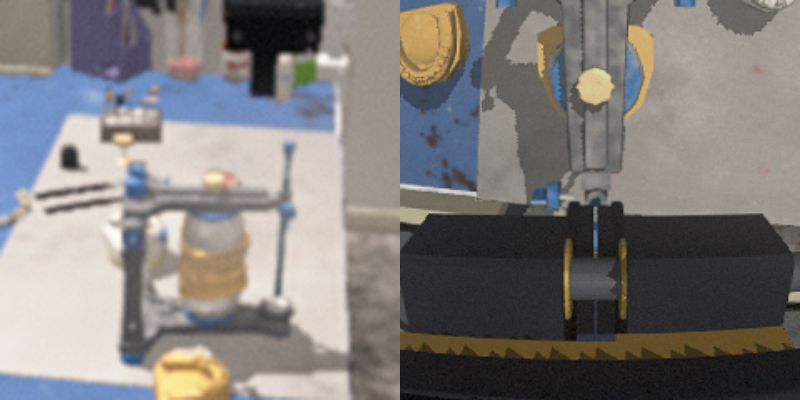

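```bash
python3 - <<'E'
from h import *
p=(.5286,-.064,.6248)
z=np.load('w5s.npz')
for q in (0,.0105,.015):
    h=world(*p,arm(0,-.138,.06+q)); print(q,np.round(h,4),(proj('side',h)-[200,130])*2.857, 'table',(proj('side',world(*p,np.array([-.067,0,.034])))-[200,130])*2.857)
n=world(*p,arm(0,-.076,.034)); print('nut wrist',(projw(n,z['p'],z['R'])-[140,100])*400/240+[400,0])
d=z['R'].T@(h-z['p']); print('shift to head',d*1e3)
E
```

```text
0 [ 0.4743 -0.1032  0.197 ] [288.84719089 151.85656674] table [277.39570098 303.80767418]
0.0105 [ 0.4743 -0.1032  0.2075] [289.64046753 141.3304898 ] table [277.39570098 303.80767418]
0.015 [ 0.4743 -0.1032  0.212 ] [289.98266312 136.78985798] table [277.39570098 303.80767418]
nut wrist [595.52146654  95.62501351]
shift to head [-28.41491555   1.42623973  52.73257303]
```

```bash
python3 -m inch '[{"gripper":0,"dx":-27,"dy":1,"dz":0,"turn":0},{"gripper":0,"dx":-27,"dy":1,"dz":0,"turn":0},{"gripper":0,"dx":-27,"dy":1,"dz":15,"turn":0},{"gripper":0,"dx":-27,"dy":1,"dz":28,"turn":0},{"gripper":0,"dx":-27,"dy":1,"dz":36,"turn":0},{"gripper":0,"dx":-27,"dy":1,"dz":40,"turn":0},{"gripper":0,"dx":-27,"dy":1,"dz":43,"turn":0},{"gripper":0,"dx":-27,"dy":1,"dz":45,"turn":0},{"gripper":0,"dx":-27,"dy":1,"dz":47,"turn":0},{"gripper":0,"dx":-27,"dy":1,"dz":49,"turn":0},{"gripper":0,"dx":-27,"dy":1,"dz":50,"turn":0}]'
```

```text
time_s: 9.95
position: [0.4764, -0.1025, 0.2164]
tcp_rot: [[0.813, 0.582, 0.001], [0.582, -0.813, -0.0], [0.001, 0.001, -1.0]]
force: [-0.3, 0.5, 4.4]
opening: 0.006
```

```bash
python3 -m inch '[{"gripper":0,"dx":0,"dy":0,"dz":1,"turn":0},{"gripper":0,"dx":0,"dy":0,"dz":2,"turn":0},{"gripper":0,"dx":0,"dy":0,"dz":3,"turn":0},{"gripper":0,"dx":0,"dy":0,"dz":4,"turn":0},{"gripper":0,"dx":0,"dy":0,"dz":5,"turn":0},{"gripper":0,"dx":0,"dy":0,"dz":5,"turn":0}]'
```

```text
time_s: 10.55
position: [0.4763, -0.1025, 0.2109]
tcp_rot: [[0.813, 0.582, 0.001], [0.582, -0.813, -0.0], [0.0, 0.0, -1.0]]
force: [0.6, 0.7, 2.6]
opening: 0.004
```

```bash
python3 -m inch '[{"gripper":0,"dx":0,"dy":0,"dz":1,"turn":0},{"gripper":0,"dx":0,"dy":0,"dz":2,"turn":0},{"gripper":0,"dx":0,"dy":0,"dz":2,"turn":0}]';python3 -m inch '[{"gripper":0,"dx":0,"dy":0,"dz":1,"turn":0},{"gripper":0,"dx":0,"dy":0,"dz":1,"turn":0}]';python3 -m inch '[{"gripper":0,"dx":0,"dy":0,"dz":1,"turn":0},{"gripper":0,"dx":0,"dy":0,"dz":1,"turn":0}]'
```

```text
time_s: 10.85
position: [0.4763, -0.1025, 0.2088]
tcp_rot: [[0.813, 0.582, 0.0], [0.582, -0.813, -0.0], [0.0, 0.0, -1.0]]
force: [0.6, -0.1, 3.1]
opening: 0.003
time_s: 11.05
position: [0.4764, -0.1026, 0.2086]
tcp_rot: [[0.813, 0.582, 0.001], [0.582, -0.813, -0.0], [0.0, 0.001, -1.0]]
force: [-0.2, 0.7, 7.5]
opening: 0.003
time_s: 11.25
position: [0.4765, -0.1026, 0.2085]
tcp_rot: [[0.813, 0.582, 0.001], [0.582, -0.813, -0.001], [0.001, 0.001, -1.0]]
force: [-1.8, 1.9, 13.8]
opening: 0.01
```

```bash
python3 -m inch '[{"gripper":0,"dx":0,"dy":0,"dz":1,"turn":0},{"gripper":0,"dx":0,"dy":0,"dz":1,"turn":0},{"gripper":0,"dx":0,"dy":0,"dz":1,"turn":0}]';python3 -m inch '[{"gripper":0,"dx":0,"dy":0,"dz":-10,"turn":0},{"gripper":0,"dx":0,"dy":0,"dz":-40,"turn":0},{"gripper":0,"dx":0,"dy":0,"dz":-85,"turn":0},{"gripper":0,"dx":0,"dy":0,"dz":-120,"turn":0},{"gripper":0,"dx":-60,"dy":60,"dz":-120,"turn":0},{"gripper":0,"dx":-60,"dy":60,"dz":-120,"turn":0},{"gripper":0,"dx":-60,"dy":60,"dz":-120,"turn":0}]'
python3 - <<'E'
from h import *
import cv2
s=read_state(); print(s['position'],s['force'])
im=capture('side')[130:270,200:340,::-1]; im2=capture('wrist')[60:340,100:380,::-1]
im=cv2.resize(im,(400,400),interpolation=cv2.INTER_CUBIC);im2=cv2.resize(im2,(400,400))
cv2.imwrite('pics/w6.png',np.hstack([im,im2]))
E
```

```text
time_s: 11.55
position: [0.4766, -0.1027, 0.2083]
tcp_rot: [[0.813, 0.582, 0.002], [0.582, -0.813, -0.001], [0.001, 0.002, -1.0]]
force: [-2.6, 1.0, 18.4]
opening: 0.004
time_s: 12.25
position: [0.4616, -0.1895, 0.3257]
tcp_rot: [[0.816, 0.578, -0.001], [0.578, -0.816, -0.002], [-0.002, 0.001, -1.0]]
force: [0.2, 0.1, -0.2]
opening: 0.006
[ 0.46156089 -0.18949292  0.32565867] [ 0.19926531  0.07683486 -0.15662757]
```

View pics/w6.png

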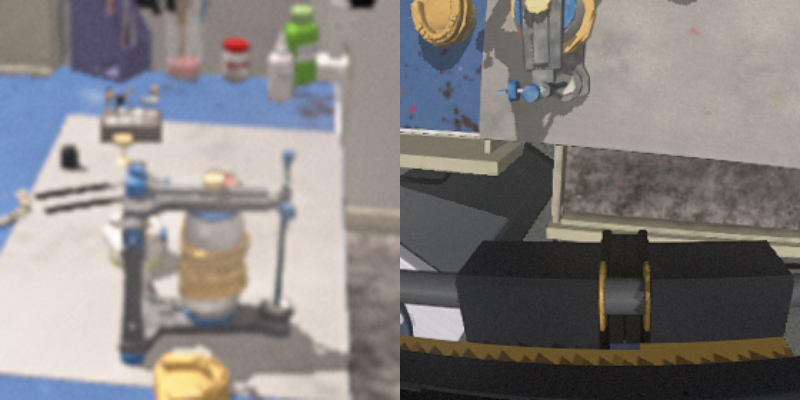

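```bash
python3 -c "
from rig import *
print(hand_in())"
```

```text
the job is handed in; nothing more can be done
None
```

The articulator is closed with its pin down on the table, and I handed the job in at about 12 s. No verdict was reported.

- **Closing the arm:** I straddled the pin with the fingers and pushed the bar over and down to its end stop. The TCP stopped at z 0.1676 m against 0.168 m expected, at about 15 N. The pin was still visibly raised after that.
- **Pressing the pin:** I pressed the head down with the closed fingers until it stopped at about 18 N. The fingertips were then at about 0.1973 m, against 0.197 m for a fully lowered pin.
- **Last pictures:** They show the arm level, the pin's foot on the round table and its head about 8 mm lower than before. The articulator had not visibly moved, and the hand was clear with the force near zero.
- **Not checked closely:** I did not re-measure the loose pieces. The yellow cast looks unmoved in the last side picture. The white cast is mostly hidden behind the articulator there, and the denture was last seen in an earlier picture; the fingers never came near either.
- **One disagreement:** In the wrist picture after closing, the nut on the bar appeared about 4 mm further rearward than my model predicted. I judged this small enough to ignore.

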